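# Bin the spent clock cells through the spring flap

## Task

Swing the collection box's carry handle away from the flap, up and over to the back, until it snaps home against its rear stop. Then pick up the scoop with its four spent coin cells, push the scoop's open front edge in against the orange spring flap, and with the scoop holding the flap open tip all four cells into the box. Set the empty scoop back down flat in the middle of its blue mat, leaving the flap shut and the watch, loupe and screwdriver where they are.

Things in the scene. Friction and masses are not known exactly. Their poses are not given: they have to be found in the camera images.
- box: Fixed battery box, 150 x 150 x 170 high mm, green front and base, clear sides, back, cover. Origin: centre of underside; front faces its -x. Front wall 5 thick, 90 high, its top the sill of the opening, which is 142 wide between the clear cheeks (these reach the front face) and up to the cover (165 above the table, its front edge 28 behind the front face). Inside empty, floor 4 above the table.
- sill (a point): Middle of the sill's upper edge on the box's front face: (-75, 0, 90) mm in the box's frame; axes as the box's.
- flap (a joint): Orange spring flap, 120 mm wide, 71 long, 3 thick, hinged on its top edge at (-45, y, 160) mm in the box frame. 0 rad: shut, hanging down and forward (lower edge 4 mm inside the front face, 4 above the sill); swings inward and up, positive, to 1.35 rad at most. A spring shuts it: about 1.5 N at its lower edge when shut, 3 N at 1 rad.
- flap_edge (a point): Middle of the flap's lower edge; moves with the flap.
- handle (a joint): Box's carry handle, 8 mm round bar, 174 mm wide, legs outside the cheeks, crossbar 92 mm from the pivot. 0 rad: folded forward, crossbar before the opening 118 mm above the table; grows as it swings up and back. 1.37 upright; 2.1 at its rear stop, held by a spring nib it snaps past at about 2.02. Starts at 0 to 0.5; friction holds it where left; 1 to 4 N at the tab swings it.
- handle_pivot (a point): Point on the handle's pivot line, midway between the cheeks: (0, 0, 100) mm in the box's frame. The handle turns about the box's y axis.
- tab (a point): Point in the red pull tab on the middle of the crossbar, 122 mm from the pivot. The tab sticks out radially from the crossbar: 42 mm long, 14 wide along the box's y (the width to pinch), 12 thick; this point is 12 mm short of its outer end, 30 beyond the crossbar's axis. Moves with the handle.
- scoop: Loose dark steel scoop, 0.12 to 0.2 kg, open at the top and at its front (+x) edge. Origin at the centre of the underside of its tray. Tray 84 mm (x) x 66 mm (y), floor 2.5 mm thick, side walls 3 mm thick and 22 mm high along the whole length, rear wall 22 mm high. Behind the rear wall a black upright handle block: x from -86 to -42 mm, 14 mm wide in y (the width to pinch), from the underside to 68 mm high.
- scoop_lip (a point): Middle of the scoop's open front edge: (42, 0, 1) mm in the scoop's frame.
- scoop_grip (a point): Grip point in the scoop's black handle block: (-66, 0, 48) mm in the scoop's frame; 20 mm below the block's top.
- mat: Fixed blue mat, 250 x 130 x 2 mm, its long side along its x; origin at the centre of its underside. The scoop starts on it, front edge towards the mat's +x end.
- cell0: Spent coin cell, steel disc 24.5 mm across, 7.7 mm thick, 11 g, origin at the centre of one flat face (underside at the start). Starts in the rear part of the scoop; friction with the scoop about 0.6 (it slides at 28 to 35 degrees).
- cell1: Spent coin cell, steel disc 24.5 mm across, 7.7 mm thick, 11 g, origin at the centre of one flat face (underside at the start). Starts in the rear part of the scoop; friction with the scoop about 0.6 (it slides at 28 to 35 degrees).
- cell2: Spent coin cell, steel disc 24.5 mm across, 7.7 mm thick, 11 g, origin at the centre of one flat face (underside at the start). Starts in the rear part of the scoop; friction with the scoop about 0.6 (it slides at 28 to 35 degrees).
- cell3: Spent coin cell, steel disc 24.5 mm across, 7.7 mm thick, 11 g, origin at the centre of one flat face (underside at the start). Starts in the rear part of the scoop; friction with the scoop about 0.6 (it slides at 28 to 35 degrees).
- pad: Fixed brown leather pad, 250 x 130 x 2 mm, with the pocket watch on it; it lies on the side opposite to the mat.
- watch: Bystander: brass pocket watch lying on the brown pad, 46 mm across, 11 mm thick, loose. Origin under its centre.
- loupe: Bystander: loose black loupe standing on the bench, 36 mm across, 30 mm high. Origin under its centre.
- driver: Bystander: loose yellow-handled screwdriver lying on the bench, 140 mm long.
Not all that is in view belongs to the job. What is meant by the scoop is not green or turquoise, and is the smaller of those in its own colour.

How it is judged:
On the way, in this order (a step that is already met when the one before it is completed fails the run):
1. the carry handle is swung back and seated in its rear detent (value of joint handle above 2.04 rad), for 0.2 s.
2. the scoop's front edge is in through the opening, the flap pushed open (x of scoop_lip in the frame of box above -0.062 m and y of scoop_lip in the frame of box between -0.071 and 0.071 m and value of joint flap above 0.3 rad), for 0.1 s.
3. all four cells are in the box while the scoop is still in the opening (x of cell0 in the frame of box between -0.072 and 0.073 m and y of cell0 in the frame of box between -0.073 and 0.073 m and z of cell0 in the frame of box between 0 and 0.05 m and x of cell1 in the frame of box between -0.072 and 0.073 m and y of cell1 in the frame of box between -0.073 and 0.073 m and z of cell1 in the frame of box between 0 and 0.05 m and x of cell2 in the frame of box between -0.072 and 0.073 m and y of cell2 in the frame of box between -0.073 and 0.073 m and z of cell2 in the frame of box between 0 and 0.05 m and x of cell3 in the frame of box between -0.072 and 0.073 m and y of cell3 in the frame of box between -0.073 and 0.073 m and z of cell3 in the frame of box between 0 and 0.05 m and x of scoop_lip in the frame of box above -0.062 m and y of scoop_lip in the frame of box between -0.071 and 0.071 m), for 0.1 s.
At the end, for the whole second after the job is handed in: Handle seated at the back (over 2.04 rad); flap shut (under 0.1 rad); all four cells at rest inside the box; the scoop at rest, upright, flat on the blue mat, its origin within 60 mm along and 40 mm across of the mat's centre (value of joint handle above 2.04 rad and value of joint flap below 0.1 rad and x of cell0 in the frame of box between -0.072 and 0.073 m and y of cell0 in the frame of box between -0.073 and 0.073 m and z of cell0 in the frame of box between 0 and 0.05 m and x of cell1 in the frame of box between -0.072 and 0.073 m and y of cell1 in the frame of box between -0.073 and 0.073 m and z of cell1 in the frame of box between 0 and 0.05 m and x of cell2 in the frame of box between -0.072 and 0.073 m and y of cell2 in the frame of box between -0.073 and 0.073 m and z of cell2 in the frame of box between 0 and 0.05 m and x of cell3 in the frame of box between -0.072 and 0.073 m and y of cell3 in the frame of box between -0.073 and 0.073 m and z of cell3 in the frame of box between 0 and 0.05 m and x of scoop in the frame of mat between -0.06 and 0.06 m and y of scoop in the frame of mat between -0.04 and 0.04 m and z of scoop in the frame of mat below 0.008 m and angle between scoop's own z axis and vertical below 0.1 rad and linear speed of scoop below 0.02 m/s and linear speed of each of cell0, cell1, cell2, cell3 below 0.05 m/s); the robot touches nothing.
It fails at once if the watch is displaced by more than 25 mm (distance of watch from where it was at the start of the episode above 0.025 m).
It fails at once if the loupe is displaced by more than 25 mm (distance of loupe from where it was at the start of the episode above 0.025 m).
It fails at once if the driver is displaced by more than 25 mm (distance of driver from where it was at the start of the episode above 0.025 m).
It also fails if it takes over 72 s, if anything falls off the work surface, if the arm or the gripper's body presses on something with over 40 N, if the wrist force passes 120 N, or if a joint passes its speed limit or range.

## Robot

A 6-joint arm with a two-finger parallel gripper is mounted at the origin on the work surface. World frame = base frame: x ahead of the robot, y to its left, z up, the work surface at z = 0. Lengths are in m, angles in rad, forces in N, time in s.
With the tool pointing down it reaches from about 0.375 to 0.825 m from the base axis. Payload 5.5 kg.
Tool frame: the origin (TCP) lies midway between the tips of the shut fingers; the grasp point (between the pads) lies 19 mm behind it; z points along the fingers, y is the line along which they close (so a half turn about z gives the same grasp; the last joint's range is limited). The gripper opens to 85 mm and grips with 20 to 120 N. Pads are 22 mm wide; open, the fingers measure 114 mm over their backs; the gripper's body (76 mm by 85 mm) begins 54 mm behind the grasp point. The pads swing forward as they close: fully open they stand 13 mm farther back than shut.
Start: joints at [-1.345, 0.314, -0.047, 1.21, 0, 1.571], TCP at [0.134, -0.585, 0.231] pointing down, gripper open.
Joint ranges: [-2.67, 2.67], [-0.69, 1.73], [-1.03, 1.25], [-2.08, 2.16], [-1.42, 1.45], [-3.14, 3.14]. Speed limits (rad/s): [2.39, 2.39, 3.01, 3.14, 3.14, 3.14].

## Interface

Orientations are given as a rotation vector (axis times angle).
In Python, from station import state, optics, workorder gives the robot as it stands.
- The arm moves only by the tool send_rows, never from a script. Its argument "moves" is a list of rows, each an object of numbers: "dx", "dy", "dz": the shift along the world's x, y, z in cm; "wx", "wy", "wz": the turn, a rotation vector about the world's x, y, z in degrees. A call has 1 to 12 rows; each row is the pose to reach, as a shift and turn from the pose commanded when the call began; what a row does not reach only later rows make up. A row lasts 1/8 s, in which the tool goes at most 62.5 mm and 10.7 degrees, less where a joint would pass 70% of its speed; a pose out of reach is approached as far as the arm can. A call with a gripper value outside its range is refused whole. "fingers" is the closure, from 0 (fully open) to 1 (shut), set as the call begins (left out, the last holds). The fingers move at their own pace and stop on an object; "squeeze" is the grip in N (left out, the last holds). Time passes only in rows, so rows that repeat a pose let the fingers close. It gives the time, the measured TCP pose, the force, the opening and the grip force at its end, in the units of the state.
- state(): the state, without advancing time (a new reading comes with each control period).
- optics.read_camera(name): name is "side" or "top" or "wrist"; returns the picture (420x560x3 uint8, red, green, blue); there is no depth.
- optics.camera_info(name): a dict with "intrinsics" (3x3 intrinsics, pixels), "pose" (4x4, takes a point from camera to world coordinates). Camera axes: x right, y down, z forward; pixel columns grow to the right and rows downward; lengths in m; the calibration is good to about 2 mm. A picture is of the moment at which its call begins: read the wrist's pose just before it. camera_info takes no time and is no camera call; for the wrist camera it gives the pose at the moment of the call.
- workorder.finish_job(): hands the job in; it is judged then, once.
Trained networks look in the newest picture that a camera, given by its name, has taken for a name from the list of things; names that differ only in an ending like _2 or _b are one class to them, and where a whole thing is asked for, a point or a joint stands for the part that bears it (a point fixed in the world has none). Each returns a list of dicts, best first, with "confidence" (0 to 1); they miss things now and then, are a little off and sometimes report something else, mostly with a low value. They report only what shows in the picture. A call takes as long as a camera call. They do not tell look-alikes from the thing itself.
- optics.search_frame(query, camera): "at" ([x, y, z] in m, in world coordinates, good to about 4 mm: the middle of the surface that is visible of it).
- optics.spot_point(query, camera): "at" ([x, y, z] in m, in world coordinates, good to about 4 mm: a listed point, or the origin of a listed thing).
The state is a dict: "t": time; "joint_pos": joint angles; "qd": joint speeds; "joint_efforts": joint torques, N m; "tcp_pos": TCP position; "eef_rot": TCP orientation; "contact_force": force on the tool from outside, world axes, zero at the start; "wrist_torque": the same for the moment, N m; "width": opening from 0.0 (shut) to 1.0 (fully open); "grip_force": force on a finger pad.
Only numpy, scipy, OpenCV 4.12 (cv2) and the standard library are available. Lean on these libraries where they do the work, as an engineer would, in place of code of your own. Each camera call takes 0.05 s, during which the arm holds its last target. There are 200 camera calls.

## Working session

There is one attempt and no reset: what is moved stays moved. The work goes in short steps, Python scripts to look and compute and a tool call to move; the robot and the scene stay as the last step left them, time stands still between calls to the robot, and variables do not carry over. Pictures are saved under pics/ and viewed, at most 10 in all, crops included, and the job is handed in when it is done.

Besides the shell and the picture viewer there is one more tool, called after "Emit:" in YAML: its name, and indented under it one key for each argument. send_rows: Moves the arm, as the interface text tells. Its arguments: {"type":"object","properties":{"moves":{"type":"array"},"fingers":{"type":"number"},"squeeze":{"type":"number"}},"required":["moves"]}

```bash
ls; mkdir -p pics; python3 - <<'E'
from station import state, optics
import cv2
for c in ("top","side"):
    im=optics.read_camera(c); cv2.imwrite(f"pics/{c}0.png",im[:,:,::-1])
    for q in ("box","sill","handle_pivot","tab","flap_edge","scoop","scoop_lip","scoop_grip","mat","cell0","loupe","driver","watch"):
        try: print(c,q,[([round(v,3) for v in d["at"]],round(d["confidence"],2)) for d in optics.spot_point(q,c)][:5])
        except Exception as e: print(c,q,e)
s=state(); print(s)
E
```

```text
pics
top box [([0.625, 0.015, 0.001], 0.86)]
top sill [([0.547, 0.024, 0.087], 0.89), ([0.516, 0.321, 0.008], 0.41)]
top handle_pivot [([0.467, -0.323, 0.002], 0.22)]
top tab [([0.512, 0.029, 0.159], 0.93)]
top flap_edge [([0.551, 0.02, 0.095], 0.74), ([0.487, -0.309, -0.004], 0.62)]
top scoop [([0.402, 0.564, -0.002], 0.77), ([0.755, 0.212, 0.004], 0.7), ([0.211, 0.263, -0.002], 0.68), ([0.509, 0.303, -0.002], 0.59), ([0.513, 0.317, 0.007], 0.42)]
top scoop_lip [([0.788, 0.178, -0.001], 0.98), ([0.181, 0.209, -0.001], 0.93), ([0.542, 0.311, 0.0], 0.9), ([0.357, 0.599, -0.0], 0.7)]
top scoop_grip [([0.707, 0.256, 0.05], 0.87), ([0.252, 0.339, 0.065], 0.68), ([0.626, 0.015, 0.002], 0.66), ([0.472, 0.506, 0.065], 0.65), ([0.484, 0.299, 0.003], 0.45)]
top mat [([0.485, 0.299, -0.001], 0.9), ([0.709, -0.348, -0.001], 0.66)]
top cell0 [([0.515, 0.316, 0.007], 0.63), ([0.482, 0.319, 0.004], 0.62), ([0.512, 0.29, 0.003], 0.49), ([0.712, 0.343, 0.004], 0.34)]
top loupe [([0.482, 0.293, 0.01], 0.71), ([0.713, 0.343, 0.006], 0.69)]
top driver [([0.708, -0.349, -0.0], 0.49), ([0.481, 0.32, 0.00
[... 935 characters left out ...]
: 1.4, 'joint_pos': array([-1.34497219e+00,  3.13498222e-01, -4.70773253e-02,  1.21021469e+00,
        3.27108469e-05,  1.57082464e+00]), 'qd': array([ 1.77378618e-04, -9.94493268e-05, -1.54651406e-03, -1.01702594e-03,
       -3.58902385e-04, -9.88234975e-04]), 'joint_efforts': array([ 2.64638162e-03, -5.39462113e+01,  3.40042055e+01,  1.87822276e-03,
        1.29338850e-04,  1.20116022e-05]), 'tcp_pos': array([ 0.13435665, -0.58476486,  0.23131052]), 'eef_rot': array([3.12159029e+00, 3.53926010e-01, 5.21323259e-05]), 'contact_force': array([-0.09946088, -0.18486606, -0.75607131]), 'wrist_torque': array([-0.00106987,  0.03860424,  0.04034852]), 'grip_force': 0.0, 'width': 1.0010694620155995}
```

View pics/top0.png

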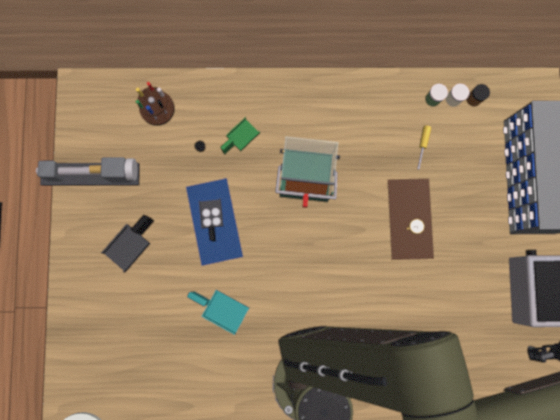

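View pics/side0.png

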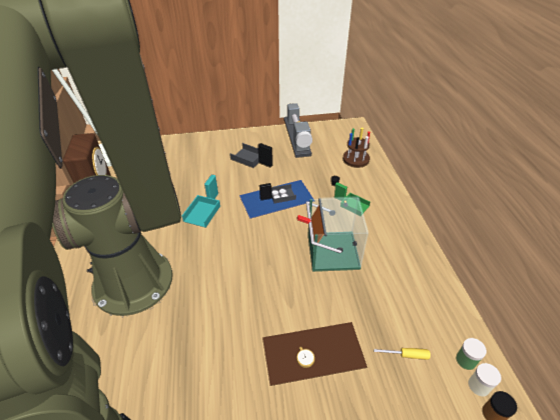

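```bash
python3 - <<'E'
import numpy as np
from station import optics
for c in ("top","side","wrist"):
    i=optics.camera_info(c); print(c,i["intrinsics"].round(1) if hasattr(i["intrinsics"],'round') else i["intrinsics"]); print(np.round(i["pose"],3))
from scipy.spatial.transform import Rotation as R
from station import state
print(R.from_rotvec(state()["eef_rot"]).as_matrix().round(3))
E
```

```text
top [[543.9   0.  277.5]
 [  0.  543.9 213.5]
 [  0.    0.    1. ]]
[[-0.004 -0.993  0.115  0.311]
 [-1.     0.003 -0.008  0.116]
 [ 0.007 -0.115 -0.993  1.665]
 [ 0.     0.     0.     1.   ]]
side [[392.1   0.  281.8]
 [  0.  392.1 211.4]
 [  0.    0.    1. ]]
[[ 0.988 -0.112  0.109  0.339]
 [-0.156 -0.689  0.708 -0.766]
 [-0.004 -0.716 -0.698  0.976]
 [ 0.     0.     0.     1.   ]]
wrist [[313.3   0.  280. ]
 [  0.  313.3 206.6]
 [  0.    0.    1. ]]
[[ 0.225 -0.927 -0.3    0.211]
 [-0.974 -0.214 -0.069 -0.567]
 [ 0.     0.307 -0.952  0.373]
 [ 0.     0.     0.     1.   ]]
[[ 0.975  0.224  0.   ]
 [ 0.224 -0.975  0.   ]
 [ 0.     0.    -1.   ]]
```

```bash
cat > h.py <<'E'
import numpy as np, cv2
from station import state, optics
from scipy.spatial.transform import Rotation as R
def ray(cam,uv,z,info=None):
    i=info or optics.camera_info(cam); K=np.array(i["intrinsics"]);T=np.array(i["pose"])
    uv=np.atleast_2d(np.float64(uv)); d=(T[:3,:3]@np.linalg.inv(K)@np.c_[uv,np.ones(len(uv))].T).T
    return T[:3,3]+d*((z-T[2,3])/d[:,2])[:,None]
def proj(cam,P,info=None):
    i=info or optics.camera_info(cam); K=np.array(i["intrinsics"]);T=np.array(i["pose"])
    p=K@(T[:3,:3].T@(np.atleast_2d(P)-T[:3,3]).T); return (p[:2]/p[2]).T
def rect(cam,mask,z):
    n,l,s,_=cv2.connectedComponentsWithStats(mask.astype(np.uint8)); k=1+np.argmax(s[1:,4])
    v,u=np.nonzero(l==k); P=ray(cam,np.c_[u,v],z)[:,:2]
    return cv2.minAreaRect((P*1000).astype(np.float32)), (l==k).sum()
def net(f,q,c,n=3):
    return [(np.round(d["at"],4).tolist(),round(d["confidence"],2)) for d in getattr(optics,f)(q,c)][:n]
E
python3 - <<'E'
from h import *
im=cv2.imread("pics/top0.png"); c=cv2.resize(im[110:300,100:350],None,fx=3,fy=3,interpolation=cv2.INTER_CUBIC); cv2.imwrite("pics/crop.png",c)
b,g,r=[im[:,:,k].astype(int) for k in range(3)]
print("mat",rect("top",(b>70)&(b>1.7*r)&(b>1.4*g),.002))
m=(r>120)&(r>2.2*g)&(r>2.2*b); m[:150]=0;m[230:]=0;m[:,:280]=0;m[:,330:]=0
print("red",rect("top",m,.16))
E
```

```text
mat (((480.8736572265625, 298.5037536621094), (242.71954345703125, 122.41397857666016), 11.985433578491211), np.int64(2457))
red (((523.2420043945312, 27.1269474029541), (11.194726943969727, 33.927154541015625), 89.40635681152344), np.int64(56))
```

View pics/crop.png

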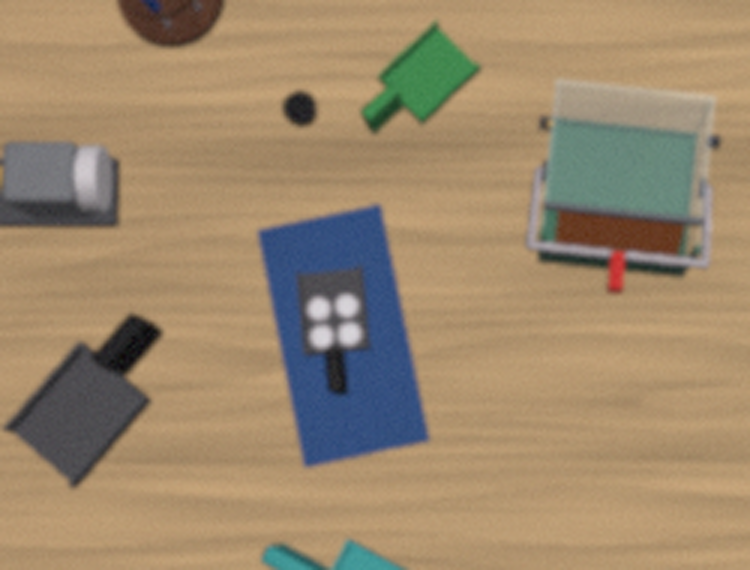

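Scoop candidates in the top picture are green (240,135), turquoise (225,310), large dark (128,245) and small dark on the mat (211,218). The last one is meant: it is the smaller of the dark pair and holds the four white cells, and the crop confirms it. The tab is at (305,200).

Emit:
send_rows:
  moves:
    - {"dx":26,"dy":33,"dz":10}
    - {"dx":26,"dy":33,"dz":10}
    - {"dx":26,"dy":33,"dz":10}
    - {"dx":26,"dy":33,"dz":10}
    - {"dx":26,"dy":33,"dz":10}
    - {"dx":26,"dy":33,"dz":10}
    - {"dx":26,"dy":33,"dz":10}
    - {"dx":26,"dy":33,"dz":10}
    - {"dx":26,"dy":33,"dz":10}
  fingers: 0

```text
invalid input at $.moves[0]: expected keys dx, dy, dz, wx, wy, wz
```

```bash
python3 - <<'E'
from h import *
s=state(); print(s["t"],s["joint_pos"].round(3),s["tcp_pos"].round(3)); print(R.from_rotvec(s["eef_rot"]).as_matrix().round(2))
E
```

```text
1.4 [-1.345  0.313 -0.047  1.21   0.     1.571] [ 0.134 -0.585  0.231]
[[ 0.97  0.22  0.  ]
 [ 0.22 -0.97  0.  ]
 [ 0.    0.   -1.  ]]
```

Emit:
send_rows:
  moves:
    - {"dx":26,"dy":33,"dz":10,"wx":0,"wy":0,"wz":0}
    - {"dx":26,"dy":33,"dz":10,"wx":0,"wy":0,"wz":0}
    - {"dx":26,"dy":33,"dz":10,"wx":0,"wy":0,"wz":0}
    - {"dx":26,"dy":33,"dz":10,"wx":0,"wy":0,"wz":0}
    - {"dx":26,"dy":33,"dz":10,"wx":0,"wy":0,"wz":0}
    - {"dx":26,"dy":33,"dz":10,"wx":0,"wy":0,"wz":0}
    - {"dx":26,"dy":33,"dz":10,"wx":0,"wy":0,"wz":0}
    - {"dx":26,"dy":33,"dz":10,"wx":0,"wy":0,"wz":0}
  fingers: 0

```text
t: 2.4
tcp_pos: [0.3967, -0.2524, 0.3325]
eef_rot: [3.12, 0.363, 0.004]
contact_force: [0.5, -0.4, -0.4]
width: 1.005
grip_force: 0.0
```

```bash
python3 - <<'E'
from h import *
s=state(); print(s["t"],s["joint_pos"].round(3),s["tcp_pos"].round(3)); print(R.from_rotvec(s["eef_rot"]).as_matrix().round(2))
E
```

```text
2.4 [-5.670e-01  4.200e-02 -1.470e-01  1.379e+00  1.000e-03  2.343e+00] [ 0.397 -0.252  0.332]
[[ 0.97  0.23  0.  ]
 [ 0.23 -0.97 -0.  ]
 [ 0.    0.   -1.  ]]
```

Emit:
send_rows:
  moves:
    - {"dx":2,"dy":14,"dz":0,"wx":0,"wy":0,"wz":80}
    - {"dx":4,"dy":28,"dz":-3,"wx":0,"wy":0,"wz":161}
    - {"dx":4,"dy":28,"dz":-3,"wx":0,"wy":0,"wz":161}
    - {"dx":4,"dy":28,"dz":-3,"wx":0,"wy":0,"wz":161}
    - {"dx":4,"dy":28,"dz":-3,"wx":0,"wy":0,"wz":161}
    - {"dx":4,"dy":28,"dz":-3,"wx":0,"wy":0,"wz":161}
    - {"dx":4,"dy":28,"dz":-3,"wx":0,"wy":0,"wz":161}
    - {"dx":4,"dy":28,"dz":-3,"wx":0,"wy":0,"wz":161}
    - {"dx":4,"dy":28,"dz":-3,"wx":0,"wy":0,"wz":161}
    - {"dx":4,"dy":28,"dz":-3,"wx":0,"wy":0,"wz":161}
    - {"dx":4,"dy":28,"dz":-3,"wx":0,"wy":0,"wz":161}
    - {"dx":4,"dy":28,"dz":-3,"wx":0,"wy":0,"wz":161}

```text
t: 3.9
tcp_pos: [0.4342, 0.0241, 0.301]
eef_rot: [-1.019, -2.971, 0.001]
contact_force: [0.1, 0.5, -0.4]
width: 0.997
grip_force: 0.0
```

Emit:
send_rows:
  moves:
    - {"dx":0,"dy":0,"dz":0,"wx":0,"wy":0,"wz":32}
    - {"dx":0,"dy":0,"dz":0,"wx":0,"wy":0,"wz":32}
    - {"dx":0,"dy":0,"dz":0,"wx":0,"wy":0,"wz":32}
    - {"dx":0,"dy":0,"dz":0,"wx":0,"wy":0,"wz":32}

```text
t: 4.4
tcp_pos: [0.4342, 0.0243, 0.301]
eef_rot: [-0.174, -3.136, 0.001]
contact_force: [1.4, 0.4, -0.5]
width: 1.001
grip_force: 0.0
```

```bash
python3 - <<'E'
from h import *
s=state(); print(s["t"],s["joint_pos"].round(3),s["tcp_pos"].round(4)); print(R.from_rotvec(s["eef_rot"]).as_matrix().round(3))
im=optics.read_camera("wrist"); cv2.imwrite("pics/w1.png",im[:,:,::-1])
for q in("tab","sill","box","flap_edge"): print(q,net("spot_point",q,"wrist"))
for q in("tab","sill"): print(q,net("spot_point",q,"top"))
E
```

```text
4.4 [ 0.056 -0.02  -0.28   1.311 -0.     0.167] [0.4342 0.0243 0.301 ]
[[-0.994  0.11  -0.   ]
 [ 0.11   0.994 -0.   ]
 [ 0.    -0.    -1.   ]]
tab [([0.5182, 0.0308, 0.1597], 0.63), ([0.7109, 0.3419, 0.0006], 0.32)]
sill [([0.5471, 0.0232, 0.0886], 0.68)]
box [([0.6229, 0.014, 0.0017], 0.71)]
flap_edge [([0.5525, 0.0242, 0.0929], 0.6)]
tab [([0.5125, 0.0286, 0.1586], 0.93)]
sill [([0.5466, 0.0243, 0.0866], 0.89), ([0.5159, 0.3208, 0.0083], 0.41)]
```

View pics/w1.png

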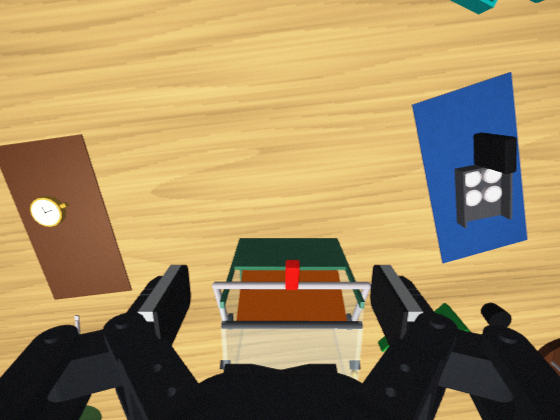

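The wrist picture shows the red tab at (292,275) in front of the orange flap, with the green front of the box at (290,252). The watch is at (45,212) and the scoop with four cells at (485,185). Next I go to the tab, tilted 30° forward.

Emit:
send_rows:
  moves:
    - {"dx":5.9,"dy":0.6,"dz":-10.2,"wx":-3.3,"wy":-29.8,"wz":0}
    - {"dx":5.9,"dy":0.6,"dz":-10.2,"wx":-3.3,"wy":-29.8,"wz":0}
    - {"dx":5.9,"dy":0.6,"dz":-10.2,"wx":-3.3,"wy":-29.8,"wz":0}
    - {"dx":5.9,"dy":0.6,"dz":-10.2,"wx":-3.3,"wy":-29.8,"wz":0}
    - {"dx":7.4,"dy":0.4,"dz":-12.8,"wx":-3.3,"wy":-29.8,"wz":0}
    - {"dx":8.9,"dy":0.3,"dz":-15.4,"wx":-3.3,"wy":-29.8,"wz":0}
    - {"dx":8.9,"dy":0.3,"dz":-15.4,"wx":-3.3,"wy":-29.8,"wz":0}
  fingers: 0
  squeeze: 40

```text
t: 5.62
tcp_pos: [0.5255, 0.0283, 0.1482]
eef_rot: [0.141, 2.617, -0.04]
contact_force: [0.2, -0.2, 0.5]
width: 1.0
grip_force: 0.0
```

```bash
python3 - <<'E'
from h import *
s=state(); print(s["t"],s["joint_pos"].round(3),s["tcp_pos"].round(4)); print(R.from_rotvec(s["eef_rot"]).as_matrix().round(3))
im=optics.read_camera("wrist"); cv2.imwrite("pics/w2.png",im[:,:,::-1])
for c in("wrist","side"): print(net("spot_point","tab",c))
E
```

```text
5.625 [ 0.128 -0.138 -0.899  0.301 -0.118  0.205] [0.5255 0.0283 0.1482]
[[-0.862  0.108  0.495]
 [ 0.093  0.994 -0.055]
 [-0.498 -0.001 -0.867]]
[([0.5153, 0.0307, 0.1565], 0.91), ([0.553, 0.0212, 0.0919], 0.72)]
[([0.5185, 0.032, 0.159], 0.61)]
```

View pics/w2.png

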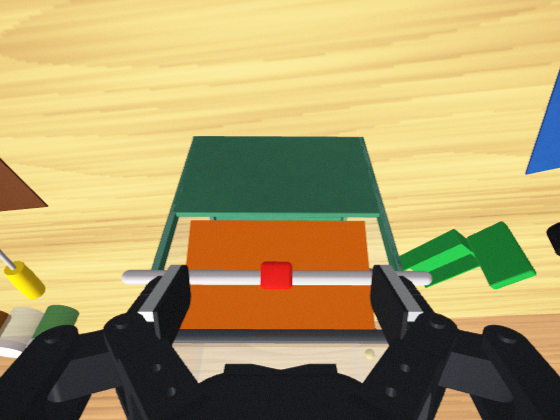

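The tab at (276,275) lies between the finger pads at (165,300) and (390,300), so I close on it.

Emit:
send_rows:
  moves:
    - {"dx":0,"dy":0.1,"dz":0,"wx":0,"wy":0,"wz":0}
    - {"dx":0,"dy":0.1,"dz":0,"wx":0,"wy":0,"wz":0}
    - {"dx":0,"dy":0.1,"dz":0,"wx":0,"wy":0,"wz":0}
    - {"dx":0,"dy":0.1,"dz":0,"wx":0,"wy":0,"wz":0}
    - {"dx":0,"dy":0.1,"dz":0,"wx":0,"wy":0,"wz":0}
    - {"dx":0,"dy":0.1,"dz":0,"wx":0,"wy":0,"wz":0}
  fingers: 1
  squeeze: 40

```text
t: 6.52
tcp_pos: [0.5225, 0.0269, 0.1469]
eef_rot: [0.143, 2.616, -0.047]
contact_force: [-5.1, -7.2, 3.2]
width: 0.153
grip_force: 42.7
```

```bash
python3 - <<'E'
from h import *
s=state(); print(s["t"],s["width"],s["grip_force"],s["contact_force"],s["tcp_pos"])
print(net("spot_point","tab","side"),net("spot_point","tab","top"))
P=np.array([.623,.0155,.1]); u=np.array([.994,-.108,0]); k=np.array([0,0,1])
T0=np.array([.5255,.0285,.147])
d=T0-P; print("rad",np.linalg.norm(d))
tz=lambda t:u*np.sin(t)-k*np.cos(t)
# grasp rigid point g (on tool axis) 14mm behind TCP; keep radius
g0=T0-.014*tz(np.radians(30)); r=np.hypot((g0-P)@u,(g0-P)@k); p0=np.degrees(np.arctan2((g0-P)@k,-(g0-P)@u)); print(r,p0)
for f in np.linspace(0,1,13):
    p=np.radians(p0+f*(134-p0)); t=np.radians(30-45*f)
    T=P-u*r*np.cos(p)+k*r*np.sin(p)+.014*tz(t); print(np.degrees(p).round(),((T-T0)*100).round(1),(np.array([.108,.994])*45*f).round(1))
E
```

```text
6.525 0.15305543827764856 42.67917037010193 [-5.13024687 -7.22304747  3.16454851] [0.52247766 0.02694654 0.14692969]
[([0.5185, 0.032, 0.159], 0.61)] [([0.5125, 0.0286, 0.1586], 0.93)]
rad 0.10901490723749668
0.12077805618981592 29.309625867137505
29.0 [-0.  -0.2  0. ] [0. 0.]
38.0 [ 0.9 -0.3  1.5] [0.4 3.7]
47.0 [ 2.1 -0.5  2.8] [0.8 7.5]
55.0 [ 3.4 -0.6  3.9] [ 1.2 11.2]
64.0 [ 4.9 -0.8  4.8] [ 1.6 14.9]
73.0 [ 6.5 -0.9  5.5] [ 2.  18.6]
82.0 [ 8.2 -1.1  5.9] [ 2.4 22.4]
90.0 [ 9.9 -1.3  6. ] [ 2.8 26.1]
99.0 [11.6 -1.5  5.8] [ 3.2 29.8]
108.0 [13.3 -1.7  5.4] [ 3.6 33.5]
117.0 [14.9 -1.9  4.7] [ 4.  37.3]
125.0 [16.4 -2.   3.8] [ 4.5 41. ]
134.0 [17.7 -2.2  2.6] [ 4.9 44.7]
```

Emit:
send_rows:
  moves:
    - {"dx":0.4,"dy":-0.2,"dz":0.8,"wx":0.2,"wy":1.9,"wz":0}
    - {"dx":0.9,"dy":-0.3,"dz":1.5,"wx":0.4,"wy":3.7,"wz":0}
    - {"dx":1.5,"dy":-0.4,"dz":2.2,"wx":0.6,"wy":5.6,"wz":0}
    - {"dx":2.1,"dy":-0.5,"dz":2.8,"wx":0.8,"wy":7.5,"wz":0}
    - {"dx":3.4,"dy":-0.6,"dz":3.9,"wx":1.2,"wy":11.2,"wz":0}
    - {"dx":4.9,"dy":-0.8,"dz":4.8,"wx":1.6,"wy":14.9,"wz":0}
    - {"dx":6.5,"dy":-0.9,"dz":5.5,"wx":2,"wy":18.6,"wz":0}
    - {"dx":8.2,"dy":-1.1,"dz":5.9,"wx":2.4,"wy":22.4,"wz":0}
    - {"dx":8.2,"dy":-1.1,"dz":5.9,"wx":2.4,"wy":22.4,"wz":0}

```text
t: 7.75
tcp_pos: [0.6069, 0.0173, 0.2065]
eef_rot: [0.163, 3.008, -0.015]
contact_force: [-2.2, -1.7, 5.0]
width: 0.151
grip_force: 43.6
```

```bash
python3 - <<'E'
from h import *
s=state(); print(s["t"],s["width"],s["grip_force"],s["contact_force"].round(1),s["wrist_torque"].round(2),s["tcp_pos"].round(4),s["joint_pos"].round(2))
im=optics.read_camera("side"); print(net("spot_point","tab","side"),net("spot_point","tab","top"))
E
```

```text
7.75 0.1508761874356734 43.64994406700134 [-2.2 -1.7  5. ] [-0.43  0.62 -0.11] [0.6069 0.0173 0.2065] [ 0.04  0.23 -0.22  0.99 -0.02  0.15]
[([0.601, 0.0211, 0.2201], 0.45)] [([0.5125, 0.0286, 0.1586], 0.93)]
```

Emit:
send_rows:
  moves:
    - {"dx":1.7,"dy":-0.2,"dz":0.1,"wx":0.4,"wy":3.7,"wz":0}
    - {"dx":3.4,"dy":-0.4,"dz":-0.1,"wx":0.8,"wy":7.4,"wz":0}
    - {"dx":5.1,"dy":-0.6,"dz":-0.5,"wx":1.2,"wy":11.1,"wz":0}
    - {"dx":6.7,"dy":-0.8,"dz":-1.2,"wx":1.6,"wy":14.9,"wz":0}
    - {"dx":7.5,"dy":-0.9,"dz":-1.6,"wx":1.8,"wy":16.8,"wz":0}
    - {"dx":8.2,"dy":-0.9,"dz":-2.1,"wx":2.1,"wy":18.6,"wz":0}
    - {"dx":8.9,"dy":-1,"dz":-2.7,"wx":2.3,"wy":20.5,"wz":0}
    - {"dx":9.5,"dy":-1.1,"dz":-3.3,"wx":2.5,"wy":22.3,"wz":0}
    - {"dx":9.8,"dy":-1.1,"dz":-3.7,"wx":2.5,"wy":22.3,"wz":0}
    - {"dx":9.8,"dy":-1.1,"dz":-3.7,"wx":2.5,"wy":22.3,"wz":0}

```text
t: 9.15
tcp_pos: [0.7064, 0.0061, 0.171]
eef_rot: [-0.154, -2.884, -0.018]
contact_force: [9.1, -3.9, 7.0]
width: 0.151
grip_force: 47.4
```

```bash
python3 - <<'E'
from h import *
s=state(); print(s["t"],s["width"],s["grip_force"],s["contact_force"].round(1),s["wrist_torque"].round(2),s["tcp_pos"].round(4),s["joint_pos"].round(2))
im=optics.read_camera("side"); print(net("spot_point","tab","side"))
P=np.array([.623,.0155,.1]); z=R.from_rotvec(s["eef_rot"]).as_matrix()[:,2]
g=s["tcp_pos"]-.014*z-P; print("handle",np.arctan2(g[2],-(g[0]*.994-g[1]*.108))-.197)
E
```

```text
9.15 0.15068231561098996 47.35811948776245 [ 9.1 -3.9  7. ] [-0.74 -1.06  0.18] [0.7064 0.0061 0.171 ] [-0.    0.8   0.58  1.6   0.03  0.1 ]
[([0.444, 0.3003, 0.0553], 0.54)]
handle 2.1761753446974095
```

Emit:
send_rows:
  moves:
    - {"dx":0,"dy":0,"dz":0,"wx":0,"wy":0,"wz":0}
    - {"dx":0,"dy":0,"dz":0,"wx":0,"wy":0,"wz":0}
    - {"dx":0,"dy":0,"dz":0,"wx":0,"wy":0,"wz":0}
    - {"dx":0,"dy":0,"dz":0,"wx":0,"wy":0,"wz":0}
    - {"dx":1,"dy":0,"dz":4,"wx":0,"wy":0,"wz":0}
    - {"dx":2,"dy":0,"dz":8,"wx":0,"wy":0,"wz":0}
    - {"dx":-4,"dy":4,"dz":12,"wx":0,"wy":-15,"wz":0}
    - {"dx":-10,"dy":10,"dz":14,"wx":0,"wy":-15,"wz":0}
    - {"dx":-14,"dy":14,"dz":14,"wx":0,"wy":-15,"wz":0}
    - {"dx":-18,"dy":18,"dz":14,"wx":0,"wy":-15,"wz":0}
  fingers: 0

```text
t: 10.5
tcp_pos: [0.584, 0.1308, 0.3013]
eef_rot: [0.163, 3.135, 0.045]
contact_force: [-0.4, 0.6, 0.4]
width: 1.001
grip_force: 0.0
```

```bash
python3 - <<'E'
from h import *
s=state(); print(s["t"],s["width"],s["contact_force"].round(1),s["tcp_pos"].round(4),s["joint_pos"].round(2)); print(R.from_rotvec(s["eef_rot"]).as_matrix().round(3))
P=np.array([.623,.0155,.1])
for c in("side","top","wrist"):
    im=optics.read_camera(c); cv2.imwrite(f"pics/{c}3.png",im[:,:,::-1])
    for d in optics.spot_point("tab",c)[:3]:
        g=np.array(d["at"])-P; print(c,np.round(d["at"],3),d["confidence"],"handle",np.arctan2(g[2],-(g[0]*.994-g[1]*.108))-.197)
    for q in("scoop","scoop_lip","scoop_grip"): print(c,q,net("spot_point",q,c,5))
E
```

```text
10.5 1.000638014557164 [-0.4  0.6  0.4] [0.584  0.1308 0.3013] [0.21 0.29 0.07 1.35 0.03 0.31]
[[-0.995  0.104  0.004]
 [ 0.104  0.994  0.028]
 [-0.001  0.029 -1.   ]]
side scoop [([0.4026, 0.5587, -0.0013], 0.83), ([0.2078, 0.2609, -0.0026], 0.81), ([0.5065, 0.3041, 0.0028], 0.73), ([0.7549, 0.2079, 0.0034], 0.6)]
side scoop_lip [([0.1821, 0.2046, -0.0004], 0.82), ([0.3582, 0.5999, 0.0004], 0.7), ([0.7882, 0.1826, 0.0058], 0.6), ([0.5472, 0.3117, 0.0028], 0.56)]
side scoop_grip [([0.2519, 0.3355, 0.0604], 0.82), ([0.4419, 0.3012, 0.053], 0.8), ([0.709, 0.26, 0.047], 0.77), ([0.4662, 0.5025, 0.068], 0.62), ([0.7008, 0.0093, 0.1942], 0.5)]
top [0.697 0.008 0.194] 0.62 handle 2.0479193903452257
top scoop [([0.5074, 0.3063, -0.0025], 0.76), ([0.4031, 0.5655, 0.0003], 0.73), ([0.2095, 0.259, -0.0018], 0.73), ([0.7542, 0.2081, 0.0016], 0.63)]
top scoop_lip [([0.3596, 0.5992, 0.0019], 0.78), ([0.7844, 0.1763, 0.0016], 0.74), ([0.5455, 0.3122, 0.0005], 0.71), ([0.1833, 0.214, 0.0028], 0.68)]
top scoop_grip [([0.4706, 0.5081, 0.067], 0.97), ([0.4386, 0.2999, 0.0518], 0.77), ([0.2559, 0.3376, 0.066], 0.61), ([0.7057, 0.2574, 0.0517], 0.55)]
wrist [0.512 0.291 0.002] 0.43 handle -0.8062495322702297
wrist scoop [([0.503, 0.3053, 0.0016], 0.62)]
wrist scoop_lip [([0.7884, 0.1788, 0.004], 0.58)]
wrist scoop_grip [([0.7086, 0.2569, 0.0522], 0.77), ([0.4425, 0.3045, 0.0507], 0.73)]
```

```bash
python3 - <<'E'
from h import *
P=np.array([.624,.0155,.1]); u=np.array([.994,-.108,0]); k=np.array([0,0,1])
out=[]
for c,(x0,y0) in {"side":(290,175),"top":(260,110)}.items():
    im=cv2.imread(f"pics/{c}3.png"); a=cv2.resize(im[y0:y0+110,x0:x0+95],None,fx=4,fy=4,interpolation=cv2.INTER_CUBIC)
    for th,col in((2.1,(0,255,0)),(1.98,(255,0,255))):
        for rr in (.092,.134):
            p=P-u*rr*np.cos(th+.197)+k*rr*np.sin(th+.197); q=(proj(c,p)[0]-[x0,y0]+.5)*4
            cv2.circle(a,tuple(int(v) for v in q),3,col,-1)
    out.append(a)
cv2.imwrite("pics/chk.png",np.hstack(out))
E
```

```text
(no output)
```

View pics/chk.png

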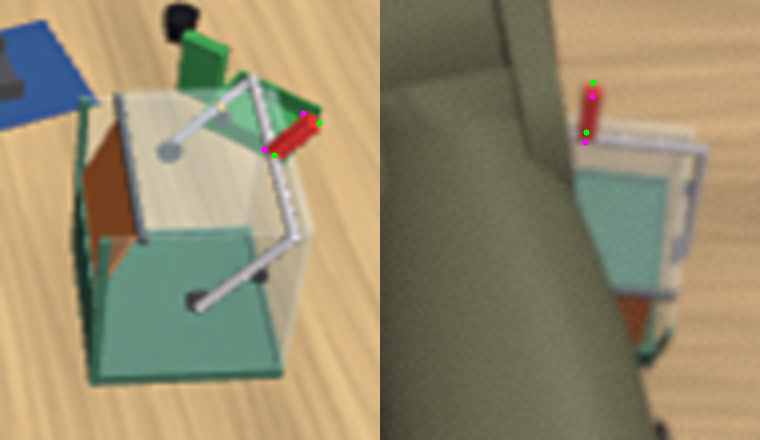

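View pics/wrist3.png

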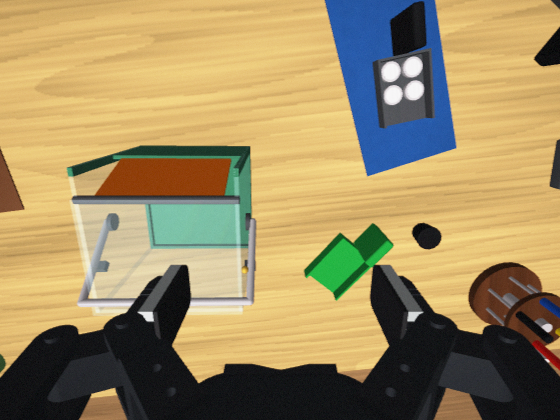

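The handle matches the green 2.1 rad marks in the side crop, so it is seated. In the wrist view the scoop tray is at (403,88) and its handle block at (407,28), both clear. I go to the pre-grasp pose next.

```bash
cat >> h.py <<'E'
def tool(yaw,tilt):  # deg; tool z = fwd*sin(tilt)-z*cos(tilt), tool y = +left of yaw
    return R.from_euler("z",yaw,True)*R.from_euler("y",-tilt,True)*R.from_matrix(np.diag([-1.,1,-1]))
def delta(p,rot):
    s=state(); d=(rot*R.from_rotvec(s["eef_rot"]).inv()).as_rotvec(degrees=True)
    print("move cm",((p-s["tcp_pos"])*100).round(2),"deg",d.round(1))
E
python3 - <<'E'
from h import *
rot=tool(5.8,30); z=rot.as_matrix()[:,2]
g=np.array([.441,.2985,.050]); print(g+.019*z); delta(g+.019*z-.09*z,rot)
E
```

```text
[0.45045137 0.29946003 0.03354552]
move cm [-18.11  16.5  -18.85] deg [ -1.6 -30.1  11.1]
```

Emit:
send_rows:
  moves:
    - {"dx":-18.1,"dy":16.5,"dz":-9,"wx":-1.6,"wy":-30.1,"wz":11.1}
    - {"dx":-18.1,"dy":16.5,"dz":-9,"wx":-1.6,"wy":-30.1,"wz":11.1}
    - {"dx":-18.1,"dy":16.5,"dz":-9,"wx":-1.6,"wy":-30.1,"wz":11.1}
    - {"dx":-18.1,"dy":16.5,"dz":-9,"wx":-1.6,"wy":-30.1,"wz":11.1}
    - {"dx":-18.1,"dy":16.5,"dz":-18.8,"wx":-1.6,"wy":-30.1,"wz":11.1}
    - {"dx":-18.1,"dy":16.5,"dz":-18.8,"wx":-1.6,"wy":-30.1,"wz":11.1}
    - {"dx":-18.1,"dy":16.5,"dz":-18.8,"wx":-1.6,"wy":-30.1,"wz":11.1}
    - {"dx":-18.1,"dy":16.5,"dz":-18.8,"wx":-1.6,"wy":-30.1,"wz":11.1}

```text
t: 12.25
tcp_pos: [0.4067, 0.2959, 0.1141]
eef_rot: [-0.133, 2.614, 0.036]
contact_force: [0.7, 1.0, -0.3]
width: 1.001
grip_force: 0.0
```

```bash
python3 - <<'E'
from h import *
s=state(); print(s["t"],s["tcp_pos"].round(4),s["joint_pos"].round(2)); print(R.from_rotvec(s["eef_rot"]).as_matrix().round(3))
im=optics.read_camera("wrist")[:,:,::-1].copy(); info=optics.camera_info("wrist")
o=np.array([.507,.3045,.002]); y=np.radians(5.8); M=np.array([[np.cos(y),-np.sin(y),0],[np.sin(y),np.cos(y),0],[0,0,1]])
for q in("scoop","scoop_lip","scoop_grip"): print(q,net("spot_point",q,"wrist",5))
for p in [(-86,-7,68),(-86,7,68),(-42,7,68),(-42,-7,68),(42,33,22),(42,-33,22),(-42,33,22),(-42,-33,22),(42,0,2)]:
    u=proj("wrist",o+M@(np.array(p)/1e3),info)[0]; cv2.circle(im,tuple(int(v) for v in u),2,(0,255,255),-1)
cv2.imwrite("pics/w4.png",im)
E
```

```text
12.25 [0.4067 0.2959 0.1141] [ 0.86 -0.06 -0.91  0.32 -0.35  0.68]
[[-0.861 -0.102  0.499]
 [-0.088  0.995  0.051]
 [-0.501  0.    -0.865]]
scoop [([0.5069, 0.3047, -0.0018], 0.72), ([0.7524, 0.2101, 0.0003], 0.61), ([0.5502, 0.3136, 0.0061], 0.58)]
scoop_lip [([0.7872, 0.1789, 0.0031], 0.57)]
scoop_grip [([0.7105, 0.2545, 0.0514], 0.97), ([0.4699, 0.5098, 0.0645], 0.92), ([0.4439, 0.3005, 0.0478], 0.73), ([0.5065, 0.3199, 0.004], 0.68), ([0.4797, 0.3198, 0.0012], 0.66)]
```

View pics/w4.png

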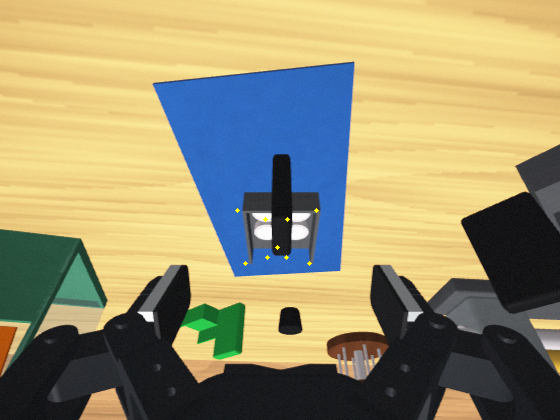

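The block top ends around (282,255) and lines up vertically with the finger midpoint at u≈281. My overlay is about 5 px left of it, so the scoop is about 3 mm further in +y. I approach and grip with that correction.

Emit:
send_rows:
  moves:
    - {"dx":2.2,"dy":0.3,"dz":-4,"wx":0,"wy":0,"wz":0}
    - {"dx":4.4,"dy":0.5,"dz":-8,"wx":0,"wy":0,"wz":0}
    - {"dx":4.4,"dy":0.5,"dz":-8,"wx":0,"wy":0,"wz":0}
    - {"dx":4.4,"dy":0.5,"dz":-8,"wx":0,"wy":0,"wz":0}
  fingers: 0

```text
t: 12.95
tcp_pos: [0.45, 0.3003, 0.0334]
eef_rot: [-0.133, 2.615, 0.035]
contact_force: [0.1, -0.5, 0.4]
width: 0.996
grip_force: 0.0
```

Emit:
send_rows:
  moves:
    - {"dx":0,"dy":0,"dz":0,"wx":0,"wy":0,"wz":0}
    - {"dx":0,"dy":0,"dz":0,"wx":0,"wy":0,"wz":0}
    - {"dx":0,"dy":0,"dz":0,"wx":0,"wy":0,"wz":0}
    - {"dx":0,"dy":0,"dz":0,"wx":0,"wy":0,"wz":0}
    - {"dx":0,"dy":0,"dz":0,"wx":0,"wy":0,"wz":0}
    - {"dx":0,"dy":0,"dz":0,"wx":0,"wy":0,"wz":0}
    - {"dx":0,"dy":0,"dz":0,"wx":0,"wy":0,"wz":0}
    - {"dx":0,"dy":0,"dz":0,"wx":0,"wy":0,"wz":0}
  fingers: 1
  squeeze: 90

```text
t: 13.95
tcp_pos: [0.4496, 0.3006, 0.033]
eef_rot: [-0.135, 2.614, 0.036]
contact_force: [-5.3, -1.6, 7.7]
width: 0.154
grip_force: 87.8
```

Emit:
send_rows:
  moves:
    - {"dx":0,"dy":0,"dz":0.6,"wx":0,"wy":0,"wz":0}
    - {"dx":0,"dy":0,"dz":1.5,"wx":0,"wy":0,"wz":0}
    - {"dx":0,"dy":0,"dz":3.5,"wx":0,"wy":0,"wz":0}
    - {"dx":0,"dy":0,"dz":6,"wx":0,"wy":0,"wz":0}
    - {"dx":0,"dy":0,"dz":9,"wx":0,"wy":0,"wz":0}
    - {"dx":0,"dy":0,"dz":12,"wx":0,"wy":0,"wz":0}
    - {"dx":0,"dy":0,"dz":15,"wx":0,"wy":0,"wz":0}
    - {"dx":0,"dy":0,"dz":16,"wx":0,"wy":0,"wz":0}
    - {"dx":0,"dy":0,"dz":16,"wx":0,"wy":0,"wz":0}

```text
t: 15.08
tcp_pos: [0.4496, 0.3003, 0.1927]
eef_rot: [-0.134, 2.615, 0.036]
contact_force: [0.1, 0.2, -2.8]
width: 0.152
grip_force: 88.3
```

```bash
cat > kin.py <<'E'
from h import *
from scipy.optimize import least_squares
D=np.array([[.600,.2313,.3135,-.047,1.2102],[.470,.3325,.042,-.147,1.379],[.4349,.301,-.02,-.28,1.311],[.6071,.2065,.23,-.22,.99],[.7064,.171,.8,.58,1.6]])
def rows(j2,j3,j4):
    t=j2-j3;p=t+j4
    return [1,0,np.sin(j2),np.cos(t),np.sin(t),np.cos(p)],[0,1,np.cos(j2),-np.sin(t),np.cos(t),-np.sin(p)]
A=[];b=[]
for r,z,*j in D:
    x,y=rows(*j); A+=[x,y]; b+=[r,z]
A=np.array(A);b=np.array(b); w=np.linalg.lstsq(np.vstack([A,1e-3*np.eye(6)]),np.r_[b,1e-3*np.array([0,.3,.35,.35,0,.25])],rcond=None)[0]
def ik(r,z,tilt):  # tilt deg forward
    p=np.pi/2-np.radians(tilt)
    f=lambda q:[np.dot(rows(q[0],q[1],p-q[0]+q[1])[i],w)-(r,z)[i] for i in(0,1)]
    s=least_squares(f,[.2,-.2]); q=s.x; return q.round(2),round(p-q[0]+q[1],2),np.round(s.fun,3)
if __name__=="__main__":
    print(w.round(3),(A@w-b).round(3))
    L=np.array([.099,-.030]) # TCP->lip (fwd,up) level
    s=state(); print(s["t"],s["tcp_pos"].round(4),s["joint_pos"].round(2),s["width"])
    ur=.6235
    for lip,th in(((-.1,.1),0),((-.1,.1),12),((-.075,.1),0),((-.04,.1),0),((-.04,.1),25),((-.04,.1),50),((-.04,.1),60)):
        a=np.radians(th); d=np.array([L[0]*np.cos(a)+L[1]*np.sin(a), -L[0]*np.sin(a)+L[1]*np.cos(a)])
        r=ur+lip[0]-d[0]; z=lip[1]-d[1]; print(lip,th,round(r,3),round(z,3),ik(r,z,30-th))
E
python3 kin.py
```

```text
[-0.003  0.308  0.528  0.447  0.059  0.478] [-0.001 -0.001  0.001 -0.001 -0.001 -0.001  0.001  0.001  0.001  0.002]
15.075 [0.4496 0.3003 0.1927] [ 0.78 -0.1  -0.74  0.51 -0.32  0.61] 0.15215773752343179
(-0.1, 0.1) 0 0.425 0.13 (array([-0.35, -1.1 ]), np.float64(0.3), array([ 0., -0.]))
(-0.1, 0.1) 12 0.433 0.15 (array([-0.2 , -0.84]), np.float64(0.61), array([-0.,  0.]))
(-0.075, 0.1) 0 0.45 0.13 (array([-0.28, -1.06]), np.float64(0.27), array([ 0., -0.]))
(-0.04, 0.1) 0 0.485 0.13 (array([-0.2, -1. ]), np.float64(0.24), array([-0., -0.]))
(-0.04, 0.1) 25 0.506 0.169 (array([ 0.11, -0.45]), np.float64(0.92), array([-0.,  0.]))
(-0.04, 0.1) 50 0.543 0.195 (array([0.54, 0.15]), np.float64(1.53), array([-0., -0.]))
(-0.04, 0.1) 60 0.56 0.201 (array([0.75, 0.43]), np.float64(1.78), array([-0., -0.]))
```

```bash
cat > plan.py <<'E'
from kin import *
C=np.array([.6235,.0155,0]); yaw=-6.3
B=R.from_euler("z",yaw,True)
def tcp(lip,th,dy=0):
    S=B*R.from_euler("y",th,True); return C+B.apply(np.array(lip))-S.apply([.099,0,-.030])
if __name__=="__main__":
    for lip,th in(((-.110,0,.105),14),((-.078,0,.100),14),((-.04,0,.1),14),((-.04,0,.1),30),((-.04,0,.1),50)):
        p=tcp(lip,th); print(p.round(3),ik(np.hypot(*p[:2]),p[2],30-th)); delta(p,tool(yaw,30-th))
E
python3 plan.py
```

```text
[0.426 0.037 0.158] (array([-0.19, -0.81]), np.float64(0.68), array([-0.,  0.]))
move cm [ -2.37 -26.3   -3.46] deg [  0.1  14.  -12.1]
[0.458 0.034 0.153] (array([-0.12, -0.76]), np.float64(0.65), array([-0., -0.]))
move cm [  0.81 -26.65  -3.96] deg [  0.1  14.  -12.1]
[0.495 0.03  0.153] (array([-0.05, -0.7 ]), np.float64(0.64), array([-0., -0.]))
move cm [  4.59 -27.07  -3.96] deg [  0.1  14.  -12.1]
[0.513 0.028 0.175] (array([ 0.19, -0.33]), np.float64(1.05), array([-0.,  0.]))
move cm [  6.39 -27.26  -1.72] deg [  0.1  30.1 -11.9]
[0.543 0.024 0.195] (array([0.55, 0.16]), np.float64(1.53), array([-0., -0.]))
move cm [  9.38 -27.59   0.24] deg [  0.2  50.1 -11.4]
```

Emit:
send_rows:
  moves:
    - {"dx":-0.6,"dy":-1,"dz":0,"wx":0,"wy":0,"wz":0}
    - {"dx":-1.5,"dy":-3,"dz":0,"wx":0,"wy":1,"wz":-1}
    - {"dx":-2.5,"dy":-6,"dz":0,"wx":0,"wy":3,"wz":-3}
    - {"dx":-3,"dy":-9,"dz":0,"wx":0,"wy":5,"wz":-5}
    - {"dx":-3,"dy":-12,"dz":0,"wx":0,"wy":7,"wz":-7}
    - {"dx":-3,"dy":-15,"dz":0,"wx":0,"wy":9,"wz":-9}
    - {"dx":-3,"dy":-18,"dz":-0.5,"wx":0,"wy":11,"wz":-10.5}
    - {"dx":-3,"dy":-21,"dz":-1.5,"wx":0,"wy":13,"wz":-12.1}
    - {"dx":-2.8,"dy":-23.5,"dz":-2.5,"wx":0.1,"wy":14,"wz":-12.1}
    - {"dx":-2.5,"dy":-25.5,"dz":-3.2,"wx":0.1,"wy":14,"wz":-12.1}
    - {"dx":-2.4,"dy":-26.3,"dz":-3.5,"wx":0.1,"wy":14,"wz":-12.1}
    - {"dx":-2.4,"dy":-26.3,"dz":-3.5,"wx":0.1,"wy":14,"wz":-12.1}

```text
t: 16.58
tcp_pos: [0.4246, 0.0366, 0.1569]
eef_rot: [0.159, 2.859, -0.022]
contact_force: [0.6, 0.4, -2.1]
width: 0.149
grip_force: 88.5
```

```bash
python3 - <<'E'
from plan import *
s=state(); print(s["t"],s["tcp_pos"].round(4),s["joint_pos"].round(2),s["width"],s["contact_force"].round(1))
im=optics.read_camera("side"); 
for q in("scoop_lip","sill","scoop"): print(q,net("spot_point",q,"side",5))
w=optics.read_camera("wrist"); print(net("spot_point","scoop_lip","wrist"),net("spot_point","sill","wrist"),net("spot_point","cell0","wrist",5))
cv2.imwrite("pics/s5.png",np.hstack([cv2.resize(im[150:290,230:390,::-1],None,fx=2.5,fy=2.5),cv2.resize(w[:,:,::-1],(467,350))])[:,:800])
for lip,th in(((-.078,0,.100),14),((-.04,0,.1),14),((-.04,0,.1),30),((-.04,0,.1),50)): delta(tcp(lip,th),tool(yaw,30-th))
E
```

```text
16.575 [0.4246 0.0366 0.1569] [ 0.14 -0.2  -0.81  0.69 -0.07  0.24] 0.14940371918288578 [ 0.6  0.4 -2.1]
scoop_lip [([0.5141, 0.0266, 0.1043], 0.96), ([0.7859, 0.184, 0.0021], 0.75), ([0.18, 0.2075, 0.0027], 0.55)]
sill [([0.549, 0.0235, 0.0911], 0.83)]
scoop [([0.4012, 0.5619, 0.0028], 0.9), ([0.7561, 0.2107, 0.0028], 0.74), ([0.4804, 0.2999, -0.0047], 0.63), ([0.2055, 0.2599, -0.0008], 0.59), ([0.4656, -0.3208, 0.0013], 0.59)]
[([0.7836, 0.1771, 0.0045], 0.93)] [] []
move cm [ 3.21 -0.38 -0.44] deg [-0.   0.  -0.1]
move cm [ 6.99 -0.8  -0.44] deg [-0.   0.  -0.1]
move cm [ 8.79 -1.    1.8 ] deg [ 1.7 15.9 -0.1]
move cm [11.78 -1.33  3.76] deg [ 3.9 35.8 -0.1]
```

View pics/s5.png

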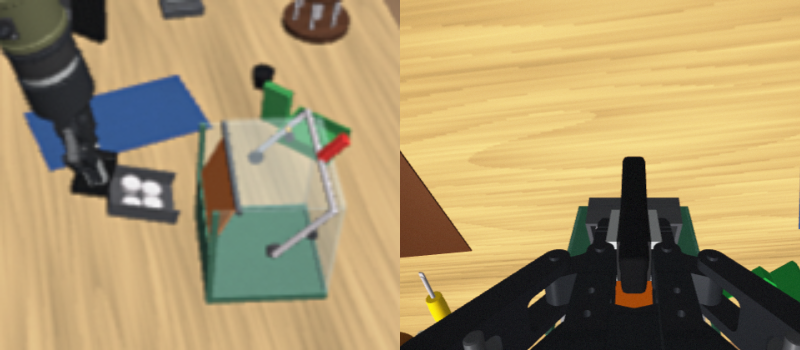

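The side view shows the scoop level at the opening with all four cells in it at (135,190), and the network's lip position agrees with the plan to 1 mm. I insert now.

Emit:
send_rows:
  moves:
    - {"dx":1.2,"dy":-0.1,"dz":-0.2,"wx":0,"wy":0,"wz":0}
    - {"dx":2.6,"dy":-0.3,"dz":-0.4,"wx":0,"wy":0,"wz":0}
    - {"dx":4,"dy":-0.5,"dz":-0.4,"wx":0,"wy":0,"wz":0}
    - {"dx":5.2,"dy":-0.6,"dz":-0.4,"wx":0,"wy":0,"wz":0}
    - {"dx":6.2,"dy":-0.7,"dz":-0.4,"wx":0,"wy":0,"wz":0}
    - {"dx":7,"dy":-0.8,"dz":-0.4,"wx":0,"wy":0,"wz":0}
    - {"dx":7,"dy":-0.8,"dz":-0.4,"wx":0,"wy":0,"wz":0}

```text
t: 17.85
tcp_pos: [0.4953, 0.029, 0.1528]
eef_rot: [0.157, 2.86, -0.022]
contact_force: [-4.0, 0.1, -4.7]
width: 0.152
grip_force: 88.4
```

```bash
python3 - <<'E'
from plan import *
s=state(); print(s["t"],s["tcp_pos"].round(4),s["width"],s["contact_force"].round(1),s["wrist_torque"].round(2))
optics.read_camera("side"); print(net("spot_point","scoop_lip","side"),net("spot_point","flap_edge","side"))
for th in(25,36,44,50,55): delta(tcp((-.04,0,.1),th),tool(yaw,30-th))
E
```

```text
17.85 [0.4953 0.029  0.1528] 0.1518060684572652 [-4.   0.1 -4.7] [ 0.08  1.67 -0.11]
[([0.1827, 0.2062, 0.0002], 0.74), ([0.7827, 0.1793, 0.0016], 0.62), ([0.3607, 0.5972, 0.0025], 0.6)] []
move cm [ 1.26 -0.08  1.62] deg [ 1.2 10.9 -0. ]
move cm [ 2.71 -0.24  2.97] deg [ 2.4 21.8 -0. ]
move cm [ 3.91 -0.37  3.76] deg [ 3.3 29.7 -0. ]
move cm [ 4.88 -0.48  4.23] deg [ 3.9 35.7 -0. ]
move cm [ 5.72 -0.57  4.55] deg [ 4.5 40.7 -0. ]
```

Emit:
send_rows:
  moves:
    - {"dx":0.6,"dy":0,"dz":0.8,"wx":0.6,"wy":5.4,"wz":0}
    - {"dx":1.3,"dy":-0.1,"dz":1.6,"wx":1.2,"wy":10.9,"wz":0}
    - {"dx":2,"dy":-0.2,"dz":2.3,"wx":1.8,"wy":16.3,"wz":0}
    - {"dx":2.7,"dy":-0.2,"dz":3,"wx":2.4,"wy":21.8,"wz":0}
    - {"dx":3.3,"dy":-0.3,"dz":3.4,"wx":2.8,"wy":25.7,"wz":0}
    - {"dx":3.9,"dy":-0.4,"dz":3.8,"wx":3.3,"wy":29.7,"wz":0}
    - {"dx":4.9,"dy":-0.5,"dz":4.2,"wx":3.9,"wy":35.7,"wz":0}
    - {"dx":4.9,"dy":-0.5,"dz":4.2,"wx":3.9,"wy":35.7,"wz":0}
    - {"dx":4.9,"dy":-0.5,"dz":4.2,"wx":3.9,"wy":35.7,"wz":0}
    - {"dx":4.9,"dy":-0.5,"dz":4.2,"wx":3.9,"wy":35.7,"wz":0}

```text
t: 19.25
tcp_pos: [0.5441, 0.0243, 0.1964]
eef_rot: [-0.153, -2.793, -0.026]
contact_force: [-2.8, 0.2, -6.2]
width: 0.15
grip_force: 88.2
```

```bash
python3 - <<'E'
from plan import *
s=state(); print(s["t"],s["tcp_pos"].round(4),s["width"],s["contact_force"].round(1),s["wrist_torque"].round(2),s["joint_pos"].round(2))
im=optics.read_camera("side"); print(net("spot_point","cell0","side",8))
cv2.imwrite("pics/s6.png",cv2.resize(im[160:290,270:390,::-1],None,fx=4.5,fy=4.5,interpolation=cv2.INTER_CUBIC))
E
```

```text
19.25 [0.5441 0.0243 0.1964] 0.1497290119915074 [-2.8  0.2 -6.2] [ 0.02  0.25 -0.03] [0.02 0.53 0.13 1.52 0.04 0.12]
[]
```

View pics/s6.png

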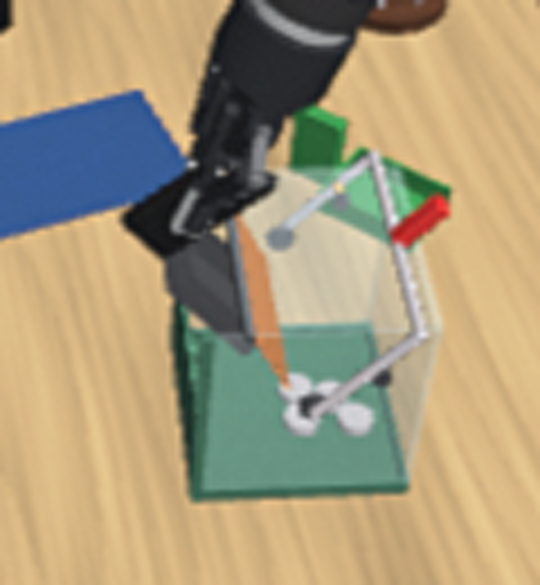

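The side view shows the scoop tipped with its tray looking empty and the flap held open. White cells lie on the box floor around (295,385), (325,385), (302,415) and (350,417). To be sure, I tip a little steeper and count the white pixels.

Emit:
send_rows:
  moves:
    - {"dx":0.2,"dy":0,"dz":0.3,"wx":0.5,"wy":4,"wz":0}
    - {"dx":0.4,"dy":0,"dz":0.6,"wx":0.9,"wy":8,"wz":0}
    - {"dx":0.1,"dy":0,"dz":0.6,"wx":0.9,"wy":8,"wz":0}
    - {"dx":0.4,"dy":0,"dz":0.6,"wx":0.9,"wy":8,"wz":0}
    - {"dx":0.4,"dy":0,"dz":0.6,"wx":0.9,"wy":8,"wz":0}
    - {"dx":0.4,"dy":0,"dz":0.6,"wx":0.9,"wy":8,"wz":0}

```text
t: 20.1
tcp_pos: [0.5484, 0.0241, 0.202]
eef_rot: [-0.145, -2.652, -0.036]
contact_force: [-4.3, -0.3, -3.6]
width: 0.15
grip_force: 88.2
```

```bash
python3 - <<'E'
from plan import *
s=state(); print(s["t"],s["tcp_pos"].round(4),s["contact_force"].round(1))
im=optics.read_camera("side").astype(int)
print(net("spot_point","cell0","side",8)); print(net("search_frame","cell0","side",8))
c=im[236:262,326:362]
for r in c: print(" ".join(f"{v:3d}" for v in r[:,2]))
# expected px area of a cell on the floor at z~.01
print(proj("side",[[.64,.02,.012],[.6645,.02,.012],[.64,.0445,.012]]))
E
```

```text
20.1 [0.5484 0.0241 0.202 ] [-4.3 -0.3 -3.6]
[([0.7123, -0.3432, -0.0001], 0.55)]
[]
 85  76  85 124 137 136 135 134 133 134 134 135 133 133 134 134 134 133 133 132 133 134 133 134 134 128 117 128 138 142 139 142 145 165 182 184
106  78  79 120 137 137 135 135 135 134 135 136 134 134 133 134 134 135 134 133 134 134 134 134 134 133 119 127 136 136 125 152 175 186 180 159
118  88  77 108 132 136 136 136 135 135 135 135 134 133 135 134 135 134 134 134 134 134 133 134 134 134 114 124 134 137 158 181 185 173 147 143
119  93  77  97 126 136 136 135 134 134 134 134 135 134 134 134 134 134 134 134 132 132 132 132 133 132 116 127 144 168 185 185 166 132 134 146
134 105  75  92 126 136 136 135 134 133 133 135 135 134 134 134 134 134 134 134 133 132 132 133 132 129 120 149 177 190 178 155 144 140 143 148
137 119  87  85 123 135 134 133 133 132 133 133 134 134 134 133 134 134 134 132 133 132 131 128 130 137 161 184 185 175 136 132 143 143 142 147
136 135 100  80 120 134 133 137 147 145 143 138 132 132 132 133 133 133 132 131 130 132 128 120 141 171 188 182 138 100 101 131 144 143 144 145
136 135
[... 2116 characters left out ...]
 131 131 130 118 114 129 137 141 149
133 134 134 134 134 134 134 134 133 133 131 131 131 130 132 132 132 133 134 131 130 129 129 130 129 131 130 131 131 130 124 113 128 137 141 154
133 134 133 135 134 134 134 133 134 134 133 132 132 132 133 134 132 132 132 132 131 130 130 130 130 132 131 132 131 133 130 114 123 137 139 155
134 133 134 134 134 134 133 133 132 133 132 132 132 133 132 132 132 131 132 132 133 132 131 131 132 133 131 130 131 133 132 119 123 135 139 157
132 133 134 134 133 133 133 132 133 132 133 132 133 133 133 134 132 131 131 132 133 132 131 131 130 131 131 131 131 132 131 119 118 133 145 157
[[337.36895306 247.39485617]
 [344.75790918 246.46991854]
 [335.44533902 241.7335255 ]]
```

White pixels show four separate cells in the box, in a 2×2 group. Now I withdraw.

```bash
python3 - <<'E'
from plan import *
for lip,th in(((-.045,0,.1),40),((-.05,0,.1),14),((-.11,0,.11),14)): delta(tcp(lip,th),tool(yaw,30-th))
for p in ([.435,.298,.193],[.435,.298,.033]): print(ik(np.hypot(*p[:2]),p[2],30))
E
```

```text
move cm [-2.58  0.25 -1.53] deg [ -2.  -17.8  -0. ]
move cm [-6.28  0.66 -4.88] deg [ -4.8 -43.7  -0. ]
move cm [-12.24   1.32  -3.88] deg [ -4.8 -43.7  -0. ]
(array([-0.2 , -0.84]), np.float64(0.41), array([-0.,  0.]))
(array([ 0.11, -1.05]), np.float64(-0.11), array([-0.,  0.]))
```

Emit:
send_rows:
  moves:
    - {"dx":-1.3,"dy":0.1,"dz":-0.7,"wx":-1,"wy":-9,"wz":0}
    - {"dx":-2.6,"dy":0.2,"dz":-1.5,"wx":-2,"wy":-17.8,"wz":0}
    - {"dx":-4.4,"dy":0.5,"dz":-3,"wx":-3,"wy":-27,"wz":0}
    - {"dx":-5.5,"dy":0.6,"dz":-4.1,"wx":-4,"wy":-36,"wz":0}
    - {"dx":-6.3,"dy":0.7,"dz":-4.9,"wx":-4.8,"wy":-43.7,"wz":0}
    - {"dx":-8,"dy":0.9,"dz":-4.6,"wx":-4.8,"wy":-43.7,"wz":0}
    - {"dx":-10,"dy":1.1,"dz":-4.2,"wx":-4.8,"wy":-43.7,"wz":0}
    - {"dx":-12.2,"dy":1.3,"dz":-3.9,"wx":-4.8,"wy":-43.7,"wz":0}
    - {"dx":-12.8,"dy":3,"dz":-3,"wx":-4.8,"wy":-43.7,"wz":0}
    - {"dx":-12.8,"dy":8,"dz":-1,"wx":-4.8,"wy":-43.7,"wz":0}
    - {"dx":-12.8,"dy":12,"dz":0,"wx":-4.8,"wy":-43.7,"wz":0}

```text
t: 21.62
tcp_pos: [0.4235, 0.147, 0.2059]
eef_rot: [0.158, 2.854, -0.018]
contact_force: [1.0, -0.6, -2.0]
width: 0.152
grip_force: 88.8
```

```bash
python3 - <<'E'
from plan import *
s=state(); print(s["t"],s["tcp_pos"].round(4),s["joint_pos"].round(2),s["width"],s["contact_force"].round(1))
delta(np.array([.449,.3,.12]),tool(5.8,30)); delta(np.array([.449,.3,.034]),tool(5.8,30))
E
```

```text
21.625 [0.4235 0.147  0.2059] [ 0.44 -0.17 -0.67  0.83 -0.14  0.53] 0.1515264388082838 [ 1.  -0.6 -2. ]
move cm [ 2.55 15.3  -8.59] deg [ -0.2 -13.8  12. ]
move cm [  2.55  15.3  -17.19] deg [ -0.2 -13.8  12. ]
```

Emit:
send_rows:
  moves:
    - {"dx":1,"dy":5,"dz":-1,"wx":-0.1,"wy":-5,"wz":4}
    - {"dx":2,"dy":10,"dz":-4,"wx":-0.2,"wy":-10,"wz":8}
    - {"dx":2.5,"dy":15.3,"dz":-8.6,"wx":-0.2,"wy":-13.8,"wz":12}
    - {"dx":2.5,"dy":15.3,"dz":-11,"wx":-0.2,"wy":-13.8,"wz":12}
    - {"dx":2.5,"dy":15.3,"dz":-13,"wx":-0.2,"wy":-13.8,"wz":12}
    - {"dx":2.5,"dy":15.3,"dz":-14,"wx":-0.2,"wy":-13.8,"wz":12}
    - {"dx":2.5,"dy":15.3,"dz":-14,"wx":-0.2,"wy":-13.8,"wz":12}
    - {"dx":2.5,"dy":15.3,"dz":-14,"wx":-0.2,"wy":-13.8,"wz":12}

```text
t: 22.62
tcp_pos: [0.4467, 0.298, 0.0628]
eef_rot: [-0.132, 2.617, 0.034]
contact_force: [-0.6, -0.4, -1.5]
width: 0.155
grip_force: 89.0
```

```bash
python3 - <<'E'
from plan import *
s=state(); print(s["t"],s["tcp_pos"].round(4),s["width"],s["contact_force"].round(1))
delta(np.array([.449,.3,.034]),tool(5.8,30))
for c in("side","top"):
    optics.read_camera(c); print(net("spot_point","scoop_lip",c,4),net("spot_point","scoop",c,4))
E
```

```text
22.625 [0.4467 0.298  0.0628] 0.15459456001978564 [-0.6 -0.4 -1.5]
move cm [ 0.23  0.2  -2.88] deg [ 0.1 -0.1  0.1]
[([0.5444, 0.3096, 0.0323], 0.71), ([0.1827, 0.2077, 0.0026], 0.64), ([0.3584, 0.601, 0.0006], 0.6), ([0.7837, 0.1809, 0.0039], 0.5)] [([0.5035, 0.2997, 0.0346], 0.97), ([0.3985, 0.5616, -0.0008], 0.82), ([0.2079, 0.2596, -0.0009], 0.61), ([0.7555, 0.2059, 0.0011], 0.5)]
[([0.3601, 0.6018, 0.0037], 0.96), ([0.7847, 0.1773, 0.0023], 0.86), ([0.5396, 0.3086, 0.0281], 0.72)] [([0.5068, 0.3038, 0.0282], 0.94), ([0.7547, 0.2138, 0.0025], 0.84), ([0.401, 0.5646, -0.002], 0.79)]
```

Scoop is level, with its underside about 3 cm above the mat. I lower it slowly.

Emit:
send_rows:
  moves:
    - {"dx":0,"dy":0,"dz":-1.2,"wx":0,"wy":0,"wz":0}
    - {"dx":0,"dy":0,"dz":-2.2,"wx":0,"wy":0,"wz":0}
    - {"dx":0,"dy":0,"dz":-2.6,"wx":0,"wy":0,"wz":0}
    - {"dx":0,"dy":0,"dz":-2.8,"wx":0,"wy":0,"wz":0}
    - {"dx":0,"dy":0,"dz":-2.9,"wx":0,"wy":0,"wz":0}
    - {"dx":0,"dy":0,"dz":-3,"wx":0,"wy":0,"wz":0}
    - {"dx":0,"dy":0,"dz":-3,"wx":0,"wy":0,"wz":0}

```text
t: 23.8
tcp_pos: [0.4467, 0.2976, 0.0329]
eef_rot: [-0.131, 2.616, 0.033]
contact_force: [-5.7, -3.8, 10.5]
width: 0.148
grip_force: 91.1
```

Contact is 10 N up, so it is down. Release, then retract along the tool axis.

Emit:
send_rows:
  moves:
    - {"dx":0,"dy":0,"dz":0,"wx":0,"wy":0,"wz":0}
    - {"dx":0,"dy":0,"dz":0,"wx":0,"wy":0,"wz":0}
    - {"dx":0,"dy":0,"dz":0,"wx":0,"wy":0,"wz":0}
    - {"dx":0,"dy":0,"dz":0,"wx":0,"wy":0,"wz":0}
    - {"dx":0,"dy":0,"dz":0,"wx":0,"wy":0,"wz":0}
    - {"dx":-1,"dy":-0.1,"dz":1.8,"wx":0,"wy":0,"wz":0}
    - {"dx":-3,"dy":-0.3,"dz":5.4,"wx":0,"wy":0,"wz":0}
    - {"dx":-5,"dy":-0.5,"dz":9,"wx":0,"wy":0,"wz":0}
    - {"dx":-5,"dy":-0.5,"dz":13,"wx":0,"wy":0,"wz":0}
    - {"dx":-5,"dy":-0.5,"dz":15,"wx":0,"wy":0,"wz":0}
    - {"dx":-5,"dy":-0.5,"dz":15,"wx":0,"wy":0,"wz":0}
  fingers: 0

```text
t: 25.18
tcp_pos: [0.3964, 0.2933, 0.1833]
eef_rot: [-0.132, 2.616, 0.036]
contact_force: [-0.9, 0.1, -0.8]
width: 0.997
grip_force: 0.0
```

```bash
python3 - <<'E'
from plan import *
s=state(); print(s["t"],s["tcp_pos"].round(4),s["width"],s["contact_force"].round(1))
for c in("side","top","wrist"):
    im=optics.read_camera(c)
    for q in("scoop","scoop_lip","scoop_grip","tab","flap_edge","mat"): print(c,q,net("spot_point",q,c,4))
    if c=="side": print(im[236:262:2,326:362:2,2])
E
```

```text
25.175 [0.3964 0.2933 0.1833] 0.996688438204162 [-0.9  0.1 -0.8]
side scoop [([0.7528, 0.2082, -0.0004], 0.69), ([0.3988, 0.5602, 0.0016], 0.67), ([0.5027, 0.3014, 0.0034], 0.64), ([0.2078, 0.2593, -0.0042], 0.59)]
side scoop_lip [([0.3611, 0.5977, -0.0006], 0.85), ([0.1814, 0.2087, 0.0014], 0.78), ([0.5443, 0.3067, 0.0034], 0.58), ([0.785, 0.1796, 0.0045], 0.49)]
side scoop_grip [([0.2515, 0.3413, 0.0627], 0.95), ([0.4376, 0.2967, 0.055], 0.92), ([0.4709, 0.5051, 0.0666], 0.79), ([0.7056, 0.2577, 0.0495], 0.69)]
side tab [([0.6995, 0.0093, 0.194], 0.79)]
side flap_edge [([0.5499, 0.0273, 0.0939], 0.79)]
side mat [([0.4795, 0.3016, -0.0039], 0.72)]
[[111 125 124 124 124 124 124 123 123 123 123 125 124 108 128 129 135 169]
 [126 124 125 125 126 125 123 123 125 124 124 123 124 106 124 146 173 136]
 [124 125 124 125 124 123 125 124 124 125 123 123 124 111 164 165 134 132]
 [124 124 124 121 135 134 123 123 122 122 121 119 131 174 128  93 134 133]
 [125 125 122 170 202 202 181 125 148 145 124 150 174 128  54  73 131 132]
 [123 124 122 178 204 202 199 185 205 170 165 160 120 123 101 131 12
[... 747 characters left out ...]
 -0.0016], 0.92), ([0.7808, 0.1758, 0.0002], 0.91), ([0.5417, 0.3084, 0.0003], 0.69)]
top scoop_grip [([0.4699, 0.5049, 0.0656], 0.95), ([0.4363, 0.2982, 0.0496], 0.77), ([0.7081, 0.2566, 0.0502], 0.68), ([0.7151, 0.3449, 0.008], 0.33)]
top tab [([0.697, 0.0055, 0.1975], 0.64)]
top flap_edge [([0.5528, 0.0217, 0.0955], 0.94)]
top mat [([0.4841, 0.2983, -0.0014], 0.88)]
wrist scoop [([0.7541, 0.2105, 0.0016], 0.96), ([0.5043, 0.3042, 0.0017], 0.86), ([0.406, 0.5645, 0.0012], 0.63)]
wrist scoop_lip [([0.7855, 0.1805, 0.0046], 0.73)]
wrist scoop_grip [([0.4398, 0.3008, 0.0498], 0.98), ([0.4682, 0.5109, 0.0651], 0.9), ([0.7091, 0.2592, 0.0501], 0.59)]
wrist tab []
wrist flap_edge []
wrist mat []
```

The scoop is flat on the mat, about 22 mm from its centre. The flap is shut, the four cells are in the box and the handle is seated.

```bash
python3 -c "
from station import workorder; print(workorder.finish_job())"
```

```text
the job is handed in; nothing more can be done
None
```

I handed the job in at about 26 s, but the hand-in returned no verdict. By my last camera checks, the handle is at its rear stop, all four cells are in the box, the flap is shut, and the empty scoop is flat on the mat about 22 mm from its centre. Nothing came near the watch, loupe or screwdriver, though I didn't re-measure them at the end.

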